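# Tap two tube blocks together on a shaker's centre mark

## Task

The two tube blocks, blue and yellow, stand apart on the tray of the linear shaker. Tap them inwards gently from their outer ends, one side and then the other, sliding them without lifting and without forcing the springy tray against its stops, until they touch each other and the joint between them is on the tray's red centre line when you let go. Then press the green start key fully down and let it go, and leave everything else on the table where it is.

Things in the scene. Friction and masses are not known exactly. Their poses are not given: they have to be found in the camera images.
- tray_mark (a point): the middle of the red centre line on the floor of the shaker's tray (the line, 3 mm wide, also crosses the tops of both side lips). z up; y runs along the tray (310 mm long, open at both ends), x across it away from the console. The tray floor, at this point's height, is 94 mm above the table; side lips 10 mm high above the floor, 80 mm apart inside, 96 mm outside. The mark moves with the tray
- tray (a joint): how far the tray has shifted along its y from its rest place (m): 0 at rest. The tray is carried on leaf springs: 700 N/m sideways (1 N of push along y shifts it 1.4 mm, and the blocks on it with it, until a block slips; it springs back when let go; while a push is held on a slipping block, it creeps on by about 1 mm as the tray eases back); hard stops at 15 mm either way. Stiff in all other directions
- blue_block_center (a point): blue plastic tube block on the shaker's tray, white caps 2 mm proud of its top: 77 mm across the tray (its x), 100 mm along the tray (its y), 45 mm high, about 0.4 kg (25 percent either way), friction on the tray about 0.6 (20 percent either way). The point is its centre, half-way up (22.5 mm above its underside). Its end faces are 50 mm from it along y. It slides only along the tray; the tray's side lips guide it with 1.5 mm play a side and it is not to be lifted or gripped
- yellow_block_center (a point): yellow plastic tube block on the shaker's tray, red caps 2 mm proud of its top: 77 mm across the tray (its x), 100 mm along the tray (its y), 45 mm high, about 0.4 kg (25 percent either way), friction on the tray about 0.6 (20 percent either way). The point is its centre, half-way up (22.5 mm above its underside). Its end faces are 50 mm from it along y. It slides only along the tray; the tray's side lips guide it with 1.5 mm play a side and it is not to be lifted or gripped
- start_key (a joint): travel of the green start key (m): 0 up, 0.006 fully down; springs back up; fully down takes 5 N. The shaker starts after a delay, later than this job
- start_key_top (a point): centre of the top face of the green start key, 24 mm dia, on the console in front of the tray, 116 mm above the table; pressed straight down
- shaker: white shaker fixed to the table, 220 x 330 mm (x, y), with the tray along its y over its middle and a grey console (46 x 300 mm, top 94 mm above the table, a black dial on it to 104 mm) along its front at x from -109 to -63 mm. Origin under its centre on the table, z up
- spare_block: grey tube block of the same size with empty holes, lying on the table beside the shaker: leave it
- spray_bottle: disinfectant spray bottle, red trigger, 72 mm dia, 217 mm tall: leave it
- sanitiser: pump bottle of hand sanitiser, 62 mm dia, 168 mm tall: leave it
- tube_rack: white rack with six capped tubes, 55 x 200 x 89 mm: leave it
- marker: white and blue marker pen lying on the table, 135 mm long, 17 mm dia: leave it
- specimen_jar: small jar with a yellow cap, 60 mm dia, 65 mm tall: leave it
Things that resemble listed ones, but are neither listed nor needed, are in the scene too. Leave any turquoise look-alike of the part that bears blue_block_center alone.

How it is judged (in metres and radians):
On the way, in this order (a step that is already met when the one before it is completed fails the run):
1. the two blocks stand together with their joint on the red line, let go, the tray back at rest (((y of blue_block_center in the frame of tray_mark between 0.0475 and 0.0525 m and y of yellow_block_center in the frame of tray_mark between -0.0525 and -0.0475 m) or (y of yellow_block_center in the frame of tray_mark between 0.0475 and 0.0525 m and y of blue_block_center in the frame of tray_mark between -0.0525 and -0.0475 m)) and horizontal distance between blue_block_center and yellow_block_center below 0.1025 m and contact force between the fingers and blue_block below 0.1 N and contact force between the fingers and yellow_block below 0.1 N and value of joint tray between -0.002 and 0.002 m), for 0.3 s.
2. the start key pressed down (value of joint start_key above 0.0045 m and ((y of blue_block_center in the frame of tray_mark between 0.0475 and 0.0525 m and y of yellow_block_center in the frame of tray_mark between -0.0525 and -0.0475 m) or (y of yellow_block_center in the frame of tray_mark between 0.0475 and 0.0525 m and y of blue_block_center in the frame of tray_mark between -0.0525 and -0.0475 m)) and horizontal distance between blue_block_center and yellow_block_center below 0.1025 m), for 0.05 s.
At the end, for the whole second after the job is handed in: Both blocks flat on the tray at rest, one each side of the red line, each inner face within 2.5 mm of it (block centre 50 mm from it along the tray), no more than 2.5 mm between them; tray within 2 mm of rest; start key up again after being pressed by over 4.5 mm; all else in place (((y of blue_block_center in the frame of tray_mark between 0.0475 and 0.0525 m and y of yellow_block_center in the frame of tray_mark between -0.0525 and -0.0475 m) or (y of yellow_block_center in the frame of tray_mark between 0.0475 and 0.0525 m and y of blue_block_center in the frame of tray_mark between -0.0525 and -0.0475 m)) and horizontal distance between blue_block_center and yellow_block_center below 0.1025 m and value of joint tray between -0.002 and 0.002 m and z of each of blue_block_center, yellow_block_center in the frame of tray_mark below 0.0265 m and value of joint start_key below 0.002 m and linear speed of each of blue_block, yellow_block below 0.01 m/s); the robot touches nothing.
It fails at once if a block pushed or pressed with more than 12 N (contact force between any of the arm, the fingers and blue_block above 12 N or contact force between any of the arm, the fingers and yellow_block above 12 N).
It fails at once if the tray shifted more than 13 mm from rest (forced towards its stops) (value of joint tray above 0.013 m or value of joint tray below -0.013 m).
It fails at once if a block lifted more than 5 mm or tipped (z of any of blue_block_center, yellow_block_center in the frame of tray_mark above 0.0275 m or angle between any of blue_block_center, yellow_block_center's own z axis and vertical above 0.12 rad).
It fails at once if the start key pressed while the blocks are not together on the mark (value of joint start_key above 0.004 m and not (((y of blue_block_center in the frame of tray_mark between 0.0465 and 0.0535 m and y of yellow_block_center in the frame of tray_mark between -0.0535 and -0.0465 m) or (y of yellow_block_center in the frame of tray_mark between 0.0465 and 0.0535 m and y of blue_block_center in the frame of tray_mark between -0.0535 and -0.0465 m)) and horizontal distance between blue_block_center and yellow_block_center below 0.1035 m)).
It fails at once if something else on the table moved more than 20 mm (distance of any of spare_block, spray_bottle, sanitiser, tube_rack, marker, specimen_jar from where it was at the start of the episode above 0.02 m).
It also fails if it takes over 64 s, if anything falls off the work surface, if the arm or the gripper's body presses on something with over 40 N, if the wrist force passes 120 N, or if a joint passes its speed limit or range.

## Robot

A 7-joint arm with a two-finger parallel gripper is mounted at the origin on the work surface. World frame = base frame: x ahead of the robot, y to its left, z up, the work surface at z = 0. Lengths are in mm, angles in rad, forces in N, time in s.
With the tool pointing down it reaches from about 400 to 900 mm from the base axis. Payload 5.5 kg.
Tool frame: the origin (TCP) lies on the front face of the gripper's body, between the roots of the fingers; the fingertips stand 66 mm ahead of it and the grasp point (between the pads) lies 47 mm ahead of it (arm.tip_reach is the distance from the TCP to the fingertips, in mm); z points along the fingers, y is the line along which they close (so a half turn about z gives the same grasp; the last joint's range is limited). The gripper opens to 92 mm and grips with 3 to 60 N. Pads are 19 mm wide; open, the fingers measure 130 mm over their backs; the gripper's body (75 mm by 190 mm) begins 47 mm behind the grasp point.
Start: joints at [1.566, 0.501, -0.427, 1.55, 0.221, 1.138, -0.21], TCP at [172.028, -626.821, 292.229] pointing down, gripper open.
Joint ranges: [-2.88, 2.88], [-0.31, 2.03], [-1.54, 1.56], [0.2, 2.42], [-1.41, 4.55], [0.19, 2.02], [-2.57, 2.57]. Speed limits (rad/s): [2.57, 2.57, 3.14, 3.14, 3.14, 3.14, 3.14].

## Interface

Orientations are given as a unit quaternion [x, y, z, w].
In Python, from workcell import status, imaging, sign_off, spotter, arm gives the robot as it stands.
- The arm moves only by the tool play_rows, never from a script. Its argument "steps" is a list of rows, each a list of 3 entries, a list of its own where there are three numbers: the shift along the tool's x, y, z in m, then the turn, a rotation vector about the tool's x, y, z in rad, then the closure in counts, from 0 (fully open) to 255 (shut). In form: [[[dx, dy, dz], [ax, ay, az], claw], ...]. A call has 1 to 10 rows; each row shifts and turns the commanded pose from where the row before left it, along the tool's axes as they then stand; what a row does not reach is not made up. A row lasts 1/12 s, in which the tool goes at most 41.7 mm and 7.16 degrees, less where a joint would pass 70% of its speed; a pose out of reach is approached as far as the arm can. A call with a gripper value outside its range is refused whole. The fingers move at their own pace and stop on an object; "newtons" is the grip in N (left out, the last holds). Time passes only in rows, so rows that do not move let the fingers close. It gives the time, the measured TCP pose, the force, the opening and the grip force at its end, in the units of the state.
- status.state(): the state, without advancing time (a new reading comes with each control period).
- imaging.read_camera(name): name is "scene" or "side" or "wrist"; returns the picture (420x560x3 uint8, red, green, blue); there is no depth.
- imaging.camera_model(name): a dict with "fx", "fy", "cx", "cy" (pixels), "extrinsics" (4x4, takes a point from world to camera coordinates). Camera axes: x right, y up, looking along -z (the intrinsics and any distortion apply to the point x, -y, -z); pixel columns grow to the right and rows downward; lengths in mm; the calibration is good to about 2 mm. A picture is of the moment at which its call begins: read the wrist's pose just before it. camera_model takes no time and is no camera call; for the wrist camera it gives the pose at the moment of the call.
- sign_off(): hands the job in; it is judged then, once.
Trained networks look in the newest picture that a camera, given by its name, has taken for a name from the list of things; names that differ only in an ending like _2 or _b are one class to them, and where a whole thing is asked for, a point or a joint stands for the part that bears it (a point fixed in the world has none). Each returns a list of dicts, best first, with "score" (0 to 1); they miss things now and then, are a little off and sometimes report something else, mostly with a low value. They report only what shows in the picture. A call takes as long as a camera call. They do not tell look-alikes from the thing itself.
- spotter.boxes_of(camera, label): "rect" ([left, top, right, bottom] in pixels, round what is visible of it).
- spotter.silhouettes(camera, label): "pixels" (420x560 bool, what is visible of it) and "rect" ([left, top, right, bottom] in pixels, round what is visible of it).
- spotter.landmark_of(camera, label): "at" ([row, column] in pixels: a listed point, or the origin of a listed thing).
The state is a dict: "time_s": time; "joint_pos": joint angles; "joint_vel": joint speeds; "tau": joint torques, N m; "position": TCP position; "ee_rot": TCP orientation; "ft_force": force on the tool from outside, world axes, zero at the start; "ft_torque": the same for the moment, N m; "finger_gap": finger opening in mm; "grasp_force": force on a finger pad.
Only numpy, scipy, OpenCV 4.12 (cv2) and the standard library are available. Lean on these libraries where they do the work, as an engineer would, in place of code of your own. Each camera call takes 0.05 s, during which the arm holds its last target. There are 200 camera calls.

## Working session

There is one attempt and no reset: what is moved stays moved. The work goes in short steps, Python scripts to look and compute and a tool call to move; the robot and the scene stay as the last step left them, time stands still between calls to the robot, and variables do not carry over. Pictures are saved under pics/ and viewed, at most 10 in all, crops included, and the job is handed in when it is done.

Besides the shell and the picture viewer there is one more tool, called after "Call:" in YAML: its name, and indented under it one key for each argument. play_rows: Moves the arm, as the interface text tells. Its arguments: {"type":"object","properties":{"steps":{"type":"array","items":{"type":"array"}},"newtons":{"type":"number"}},"required":["steps"]}

```bash
mkdir -p pics; cat > h.py <<'E'
import numpy as np, cv2
from workcell import status, imaging, spotter
def ray(cam,u,v,M=None):
    M=M or imaging.camera_model(cam); E=np.array(M["extrinsics"]); R,t=E[:3,:3],E[:3,3]
    d=np.array([(u-M["cx"])/M["fx"],-(v-M["cy"])/M["fy"],-1.]); return -R.T@t, R.T@d
def onz(cam,u,v,z,M=None):
    o,d=ray(cam,u,v,M); return o+d*(z-o[2])/d[2]
def proj(cam,p,M=None):
    M=M or imaging.camera_model(cam); E=np.array(M["extrinsics"]); c=E[:3,:3]@np.array(p)+E[:3,3]
    return np.array([M["cx"]+M["fx"]*c[0]/-c[2], M["cy"]-M["fy"]*c[1]/-c[2]])
def shot(cam,name,crop=None,s=1):
    im=imaging.read_camera(cam)
    im=im if crop is None else im[crop[1]:crop[3],crop[0]:crop[2]]
    cv2.imwrite(f"pics/{name}.png",cv2.resize(im[:,:,::-1],None,fx=s,fy=s,interpolation=cv2.INTER_CUBIC))
E
python3 - <<'E'
from h import *
np.set_printoptions(precision=1,suppress=True)
a=imaging.read_camera("scene");b=imaging.read_camera("side")
cv2.imwrite("pics/sc.png",a[:,:,::-1]);cv2.imwrite("pics/si.png",b[:,:,::-1])
M=imaging.camera_model("scene");print({k:v for k,v in M.items()})
for c in("scene","side"):
  for l in("tray_mark","blue_block_center","yellow_block_center","start_key_top","shaker"):
    zz={"tray_mark":94,"start_key_top":116,"shaker":0}.get(l,116.5)
    for r in spotter.landmark_of(c,l)[:3]:
      v,u=r["at"];print(c,l,round(r["score"],2),np.array(r["at"]),onz(c,u,v,zz))
E
```

```text
{'fx': 379.4232741080826, 'fy': 379.4232741080826, 'cx': 276.2229532686114, 'cy': 208.58853053701145, 'extrinsics': array([[   -0.3,     1. ,     0. ,   140.6],
       [   -0.5,    -0.2,     0.8,   226.1],
       [    0.8,     0.2,     0.6, -1398.5],
       [    0. ,     0. ,     0. ,     1. ]])}
scene tray_mark 0.58 [198.5 275.7] [516.3   3.5  94. ]
scene blue_block_center 0.81 [187.4 250.7] [521.4 -59.7 116.5]
scene blue_block_center 0.57 [165.5 224.7] [ 437.8 -164.   116.5]
scene blue_block_center 0.21 [223.5  94.7] [ 764.2 -320.2  116.5]
scene yellow_block_center 0.77 [201.  304.1] [538.4  78.9 116.5]
scene start_key_top 0.54 [173.  269.3] [436.9 -38.4 116. ]
scene shaker 0.6 [232.5 271.7] [534.    0.4   0. ]
side tray_mark 0.67 [205.5 281. ] [531.5   5.1  94. ]
side blue_block_center 0.98 [306.9 189. ] [ 318.5 -269.6  116.5]
side blue_block_center 0.55 [225.  276.8] [516.7 -72.1 116.5]
side yellow_block_center 0.92 [176.4 288.3] [556.8  84.6 116.5]
side start_key_top 0.45 [215.8 247.3] [445.4 -37.8 116. ]
side shaker 0.75 [181.6 285.2] [553.1 170.2   0. ]
side shaker 0.7 [225.6 280.5] [528.3   8.6   0. ]
```

View pics/sc.png

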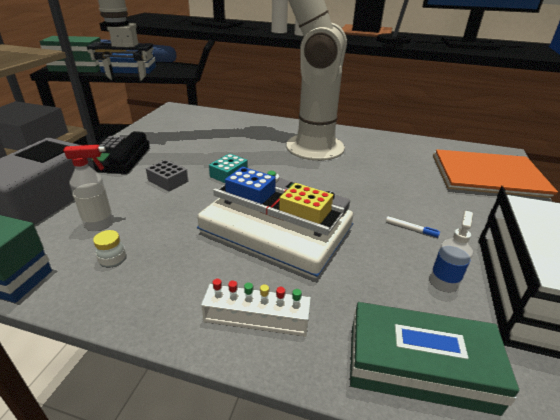

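View pics/si.png

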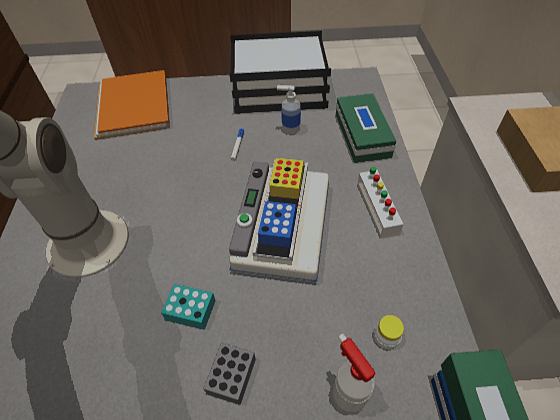

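Blue block at side pixel (277,222), scene (250,187), on the tray. The turquoise look-alike is at side (189,306), scene (228,167), on the table, and the grey spare at side (231,372). I choose the one on the tray. Yellow is at side (288,176), and the green key at side (244,219).

```bash
python3 - <<'E'
from h import *
from scipy.spatial.transform import Rotation as R
np.set_printoptions(precision=3,suppress=True)
s=status.state();print(s["time_s"],s["position"],s["ee_rot"],s["finger_gap"]);Rt=R.from_quat(s["ee_rot"]).as_matrix();print(Rt)
M=imaging.camera_model("wrist");E=np.array(M["extrinsics"]);c=-E[:3,:3].T@E[:3,3];print(M["fx"],"cam",c,"in tool",Rt.T@(c-s["position"]),"cam axes in tool\n",Rt.T@E[:3,:3].T)
d=np.array([525,3,420])-s["position"];print("shift in tool",Rt.T@d, "yaw of toolx",np.arctan2(Rt[1,0],Rt[0,0]))
E
```

```text
0.6 [ 172.06  -626.791  292.209] [ 0.991  0.134  0.    -0.   ] 91.68768157340553
[[ 0.964  0.265  0.   ]
 [ 0.265 -0.964  0.   ]
 [ 0.    -0.    -1.   ]]
359.133026136786 cam [ 237.791 -608.718  384.347] in tool [ 68.172  -0.03  -92.136] cam axes in tool
 [[ 0.     0.967  0.254]
 [ 1.     0.    -0.001]
 [-0.001  0.254 -0.967]]
shift in tool [ 507.082 -513.887 -127.758] yaw of toolx 0.26793415121363606
```

Call:
play_rows:
  steps:
    - [[0.0285, -0.028, -0.006], [0, 0, 0], 0]
    - [[0.0285, -0.028, -0.006], [0, 0, 0], 0]
    - [[0.0285, -0.028, -0.006], [0, 0, 0], 0]
    - [[0.0285, -0.028, -0.006], [0, 0, 0], 0]
    - [[0.0285, -0.028, -0.006], [0, 0, 0], 0]
    - [[0.0285, -0.028, -0.006], [0, 0, 0], 0]
    - [[0.0285, -0.028, -0.006], [0, 0, 0], 0]
    - [[0.0285, -0.028, -0.006], [0, 0, 0], 0]
    - [[0.0285, -0.028, -0.006], [0, 0, 0], 0]
    - [[0.0285, -0.028, -0.006], [0, 0, 0], 0]

```text
time_s: 1.43
position: [373.4, -279.5, 352.9]
ee_rot: [0.991, 0.133, 0.0, 0.001]
ft_force: [0.3, -0.0, -0.1]
finger_gap: 91.7
grasp_force: 0.0
```

Call:
play_rows:
  steps:
    - [[0.0285, -0.028, 0], [0, 0, 0.01], 255]
    - [[0.0285, -0.028, 0], [0, 0, 0.01], 255]
    - [[0.0285, -0.028, 0], [0, 0, 0.01], 255]
    - [[0.0285, -0.028, 0], [0, 0, 0.01], 255]
    - [[0.0285, -0.028, 0], [0, 0, 0.01], 255]
    - [[0.0285, -0.028, 0], [0, 0, 0.01], 255]
    - [[0.0285, -0.028, 0], [0, 0, 0.01], 255]
    - [[0.0285, -0.028, 0], [0, 0, 0.01], 255]
    - [[0, 0, 0], [0, 0, 0], 255]
    - [[0, 0, 0], [0, 0, 0], 255]

```text
time_s: 2.27
position: [543.5, -7.3, 352.3]
ee_rot: [0.995, 0.097, 0.0, -0.001]
ft_force: [-0.2, -0.2, -0.2]
finger_gap: 29.7
grasp_force: 0.0
```

```bash
python3 - <<'E'
from h import *
np.set_printoptions(precision=1,suppress=True)
s=status.state();print(s["time_s"],s["position"],s["ee_rot"],s["finger_gap"],s["ft_force"])
M=imaging.camera_model("wrist");a=imaging.read_camera("wrist");np.save("w1.npy",a);import pickle;pickle.dump(M,open("w1.pkl","wb"))
cv2.imwrite("pics/w1.png",a[:,:,::-1])
for l in("tray_mark","blue_block_center","yellow_block_center","start_key_top"):
    zz={"tray_mark":94,"start_key_top":116,"shaker":0}.get(l,116.5)
    for r in spotter.landmark_of("wrist",l)[:3]:
      v,u=r["at"];print(l,round(r["score"],2),np.array(r["at"]),onz("wrist",u,v,zz,M))
E
```

```text
2.2667 [543.5  -7.3 352.3] [ 1.   0.1  0.  -0. ] 29.686162866519773 [-0.2 -0.2 -0.2]
tray_mark 0.97 [202.4 264.6] [531.4   4.7  94. ]
blue_block_center 0.92 [234.5 329.5] [517.6 -61.9 116.5]
yellow_block_center 0.66 [170.5 183.6] [551.5  82.8 116.5]
```

View pics/w1.png

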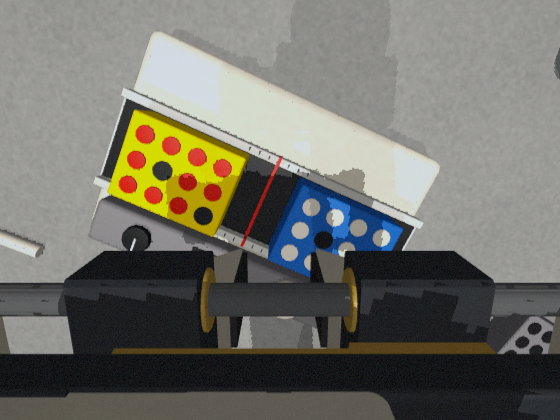

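The yellow block is at about (180,170), blue at about (340,230), and the red line runs from (280,158) to (243,245). The tray is turned in the picture, and the fingers cover the lower part.

```bash
python3 - <<'E'
from h import *
import pickle
np.set_printoptions(precision=1,suppress=True)
M=pickle.load(open("w1.pkl","rb"));a=np.load("w1.npy").astype(int)
m=(a[...,0]>110)&(a[...,1]<70)&(a[...,2]<70); m[:,:240]=0; m[:,290:]=0; m[260:]=0
v,u=np.nonzero(m);print(len(v),v.min(),v.max())
for z,sel in((94,(v>172)&(v<235)),(104,(v<166)),(104,v>241)):
    P=np.array([onz("wrist",x,y,z,M) for x,y in zip(u[sel],v[sel])]); 
    if len(P)<3: continue
    c=P.mean(0); d=np.linalg.svd(P-c)[2][0]; print(z,len(P),c,P.min(0),P.max(0),"dir deg",np.degrees(np.arctan2(d[1],d[0])))
# white lip edges and block colours
for n,mm in (("blue",(a[...,2]>100)&(a[...,0]<70)&(a[...,1]<110)),("yel",(a[...,0]>150)&(a[...,1]>130)&(a[...,2]<80))):
    mm=cv2.morphologyEx(mm.astype(np.uint8),cv2.MORPH_CLOSE,np.ones((25,25)));mm[255:]=0
    vv,uu=np.nonzero(mm);P=np.array([onz("wrist",x,y,139,M)[:2] for x,y in zip(uu,vv)],np.float32)
    r=cv2.minAreaRect(P);print(n,r)
E
```

```text
234 156 245
94 200 [528.3   9.6  94. ] [495.    0.9  94. ] [561.6  18.4  94. ] dir deg 167.1367280186358
104 6 [578.1  -1.6 104. ] [574.4  -2.6 104. ] [580.1  -0.4 104. ] dir deg 173.06918497020484
104 11 [488.1  19.  104. ] [486.2  17.5 104. ] [489.9  20.2 104. ] dir deg 154.83772268986155
blue ((519.098388671875, -63.153770446777344), (101.34771728515625, 71.39171600341797), 77.24927520751953)
yel ((549.7650756835938, 84.08992004394531), (98.90792846679688, 76.59770202636719), 77.09786224365234)
```

Call:
play_rows:
  steps:
    - [[0, 0, 0], [0, 0, 0.105], 255]
    - [[0, 0, 0], [0, 0, 0.105], 255]
    - [[0, 0, 0], [0, 0, 0.105], 255]
    - [[0, 0, 0], [0, 0, 0.104], 255]
    - [[-0.032, -0.0065, 0], [0, 0, 0], 255]
    - [[-0.032, -0.0065, 0], [0, 0, 0], 255]
    - [[0, 0, 0], [0, 0, 0], 255]
    - [[0, 0, 0], [0, 0, 0], 255]

```text
time_s: 3.18
position: [482.3, 15.7, 352.6]
ee_rot: [0.993, -0.116, 0.0, 0.001]
ft_force: [0.2, 0.9, 0.5]
finger_gap: 0.1
grasp_force: 0.0
```

```bash
cat > m.py <<'E'
from h import *
import sys
from scipy.spatial.transform import Rotation as R
np.set_printoptions(precision=2,suppress=True)
def measure(name,save=False):
    s=status.state();M=imaging.camera_model("wrist");a=imaging.read_camera("wrist")
    if save: cv2.imwrite(f"pics/{name}.png",a[:,:,::-1])
    Rt=R.from_quat(s["ee_rot"]).as_matrix();yaw=np.arctan2(Rt[1,0],Rt[0,0])
    print("t",s["time_s"],"tcp",np.array(s["position"]),"yaw",yaw,"tilt",Rt[2,2],"F",np.array(s["ft_force"]),"gap",s["finger_gap"])
    h=cv2.cvtColor(a,cv2.COLOR_RGB2HSV).astype(int)
    red=((h[...,0]<8)|(h[...,0]>172))&(h[...,1]>150)&(h[...,2]>70); red[250:]=0
    n,L,st,_=cv2.connectedComponentsWithStats(red.astype(np.uint8))
    out={}
    for i in range(1,n):
        x,y,w,hh,A=st[i]
        if hh>3*w or (w<9 and A<60): print("red comp",x,y,w,hh,A)
    def edges(mask,z):
        mask=cv2.morphologyEx(mask.astype(np.uint8),cv2.MORPH_CLOSE,np.ones((31,31)));mask[255:]=0
        n,L,st,_=cv2.connectedComponentsWithStats(mask);i=1+np.argmax(st[1:,4])
        v,u=np.nonzero(L==i);P=np.array([onz("wrist",x,y,z,M)[:2] for x,y in zip(u,v)],np.float32)
        return P,st[i]
    b=(h[...,0]>105)&(h[...,0]<130)&(h[...,1]>130)&(h[...,2]>60)
    y=(h[...,0]>20)&(h[...,0]<35)&(h[...,1]>150)&(h[...,2]>90)
    for nm,mm in(("blue",b),("yellow",y)):
        P,st=edges(mm,139);r=cv2.minAreaRect(P);print(nm,r,"px",st)
    return s,M,a
E
python3 - <<'E'
from m import *
s,M,a=measure("w2",True)
np.save("w2.npy",a);import pickle;pickle.dump(M,open("w2.pkl","wb"))
for l in("tray_mark","start_key_top"):
    for r in spotter.landmark_of("wrist",l)[:2]:
      v,u=r["at"];print(l,round(r["score"],2),np.array(r["at"]),onz("wrist",u,v,94 if l[0]=="t" else 116,M))
E
```

```text
t 3.1833 tcp [482.27  15.68 352.64] yaw -0.23204643671445918 tilt -0.9999962446259932 F [0.23 0.93 0.46] gap 0.13837533318698023
red comp 271 89 4 104 327
blue ((515.9545288085938, -62.723976135253906), (101.64015197753906, 75.67121887207031), 77.46712493896484) px [  299    96   126    94 11191]
yellow ((549.0791015625, 82.16734313964844), (103.04257202148438, 75.54622650146484), 77.21646881103516) px [  116    97   129    94 11319]
tray_mark 0.85 [140.2 274.1] [533.18   7.19  94.  ]
tray_mark 0.62 [143.4 188.8] [549.06  87.43  94.  ]
start_key_top 0.57 [231.9 341.9] [435.55 -36.41 116.  ]
```

View pics/w2.png

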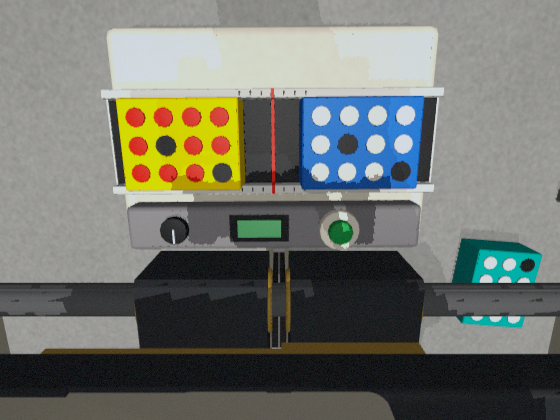

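```bash
cat > q.py <<'E'
from h import *
import pickle
from scipy.spatial.transform import Rotation as R
np.set_printoptions(precision=2,suppress=True)
def quick(a=None,M=None,yaw=-0.2246):
    if a is None: M=imaging.camera_model("wrist");a=imaging.read_camera("wrist")
    h=cv2.cvtColor(a,cv2.COLOR_RGB2HSV).astype(int)
    xh=np.array([np.cos(yaw),np.sin(yaw)]);yh=np.array([-xh[1],xh[0]])
    T=lambda P:np.stack([P[:,0]*xh[0]+P[:,1]*xh[1],P[:,0]*yh[0]+P[:,1]*yh[1]],1)
    G=lambda u,v,z:T(np.array([onz("wrist",x,y,z,M) for x,y in zip(u,v)]))
    red=((h[...,0]<8)|(h[...,0]>172))&(h[...,1]>140)&(h[...,2]>60); red[250:]=0
    n,L,st,C=cv2.connectedComponentsWithStats(red.astype(np.uint8))
    ln=[i for i in range(1,n) if st[i,2]<12 and st[i,4]>15 and (st[i,3]>2*st[i,2] )]
    v,u=np.nonzero(np.isin(L,ln));r0,r1=v.min(),v.max()
    fl=(v>r0+9)&(v<r1-9); F=G(u[fl],v[fl],94); lp=G(u[~fl],v[~fl],104)
    p=np.polyfit(F[:,0],F[:,1],1)
    print("line floor y",F[:,1].mean(),"slope",p[0],"lip ends",lp[lp[:,0]>lp[:,0].mean()].mean(0),lp[lp[:,0]<lp[:,0].mean()].mean(0))
    y0=(lp[:,1].mean()+F[:,1].mean())/2
    b=(h[...,0]>105)&(h[...,0]<130)&(h[...,1]>130)&(h[...,2]>60)
    ye=(h[...,0]>20)&(h[...,0]<35)&(h[...,1]>150)&(h[...,2]>90)
    for nm,mm in(("blue",b),("yellow",ye)):
        m=mm.astype(np.uint8);m[250:]=0
        n,L,st,C=cv2.connectedComponentsWithStats(m);m=(L==1+np.argmax(st[1:,4])).astype(np.uint8)
        hol=cv2.morphologyEx(m,cv2.MORPH_CLOSE,np.ones((31,31)))-m
        n,L,st,C=cv2.connectedComponentsWithStats(hol);k=[i for i in range(1,n) if 180<st[i,4]<700 and st[i,2]<28 and st[i,3]<28]
        g=G(C[k,0],C[k,1],141);q=np.sort(g[:,1]);
        print(nm,len(k),"caps y sorted rel",q-y0,"center y rel",(q[:3].mean()+q[-3:].mean())/2-y0,"x",(g[:,0].min()+g[:,0].max())/2)
    return y0
if __name__=="__main__": quick(np.load("w2.npy"),pickle.load(open("w2.pkl","rb")))
E
python3 q.py
```

```text
line floor y 127.10711551587873 slope 0.0002675930712478268 lip ends [559.86 127.13] [473.33 127.16]
blue 10 caps y sorted rel [-108.54  -85.89  -85.88  -85.86  -62.96  -62.96  -62.81  -40.11  -40.03
  -39.98] center y rel -66.73581890583975 x 516.9183109934108
yellow 12 caps y sorted rel [ 42.83  42.86  42.96  65.75  65.76  65.83  88.44  88.63  88.71 111.48
 111.53 111.57] center y rel 77.20566490700065 x 516.8065683085961
```

The wrist picture shows the tray aligned: yellow centred at about (178,145), blue at about (362,145), the red line at column 273, the key at (341,232), and the turquoise look-alike at lower right. Tray frame: blue at −74.3, yellow at +77.2.

Call:
play_rows:
  steps:
    - [[0.0125, 0.0389, 0], [0, 0, -0.0074], 255]
    - [[0.0125, 0.0389, 0], [0, 0, 0], 255]
    - [[0.0125, 0.0389, 0], [0, 0, 0], 255]
    - [[0.0125, 0.0389, 0], [0, 0, 0], 255]
    - [[0, 0, 0.029], [0, 0, 0], 255]
    - [[0, 0, 0.029], [0, 0, 0], 255]
    - [[0, 0, 0.029], [0, 0, 0], 255]
    - [[0, 0, 0.029], [0, 0, 0], 255]

```text
time_s: 4.0
position: [498.0, -148.0, 234.8]
ee_rot: [0.994, -0.113, 0.0, -0.0]
ft_force: [0.6, -0.4, -0.4]
finger_gap: 0.6
grasp_force: 0.0
```

Call:
play_rows:
  steps:
    - [[0, 0, 0.029], [0, 0, 0], 255]
    - [[0, 0, 0.0295], [0, 0, 0], 255]
    - [[0, 0, 0], [0, 0, 0], 255]
    - [[0, 0, 0], [0, 0, 0], 255]
    - [[0, 0, 0], [0, 0, 0], 255]

```text
time_s: 4.42
position: [498.7, -146.8, 178.8]
ee_rot: [0.994, -0.112, 0.001, -0.0]
ft_force: [1.4, 0.7, 0.3]
finger_gap: 0.9
grasp_force: 0.0
```

```bash
cat >> q.py <<'E'
def pose():
    s=status.state();yaw=-0.2246;d=np.array(s["position"])[:2]-[532.0,8.8]
    Rt=R.from_quat(s["ee_rot"]).as_matrix();f=np.array(s["ft_force"])
    print("t",s["time_s"],"tray xy",d[0]*np.cos(yaw)+d[1]*np.sin(yaw),-d[0]*np.sin(yaw)+d[1]*np.cos(yaw),"z",s["position"][2],"yaw",np.arctan2(Rt[1,0],Rt[0,0]),"F tray y",-f[0]*np.sin(yaw)+f[1]*np.cos(yaw),f)
E
python3 -c "
from q import *
pose()"
```

```text
t 4.4167 tray xy 2.177977589724307 -159.10753326254215 z 178.78414727554176 yaw -0.22427286962520487 F tray y 1.040304074895664 [1.4  0.75 0.31]
```

Call:
play_rows:
  steps:
    - [[0, -0.004, 0], [0, 0, 0], 255]
    - [[0, -0.004, 0], [0, 0, 0], 255]
    - [[0, -0.004, 0], [0, 0, 0], 255]
    - [[0, -0.002, 0], [0, 0, 0], 255]
    - [[0, -0.002, 0], [0, 0, 0], 255]
    - [[0, -0.002, 0], [0, 0, 0], 255]
    - [[0, -0.002, 0], [0, 0, 0], 255]
    - [[0, -0.002, 0], [0, 0, 0], 255]
    - [[0, -0.002, 0], [0, 0, 0], 255]
    - [[0, -0.002, 0], [0, 0, 0], 255]

```text
time_s: 5.25
position: [503.4, -121.8, 178.0]
ee_rot: [0.994, -0.112, 0.0, 0.0]
ft_force: [-0.5, -3.2, 2.6]
finger_gap: 0.5
grasp_force: 1.9
```

```bash
python3 -c "
from q import *
pose()"
```

```text
t 5.25 tray xy 1.1727126830759502 -133.64736966512837 z 177.9549098079393 yaw -0.22464793703756386 F tray y -3.1947809525283093 [-0.49 -3.17  2.6 ]
```

Call:
play_rows:
  steps:
    - [[0, -0.002, 0], [0, 0, 0], 255]
    - [[0, -0.002, 0], [0, 0, 0], 255]
    - [[0, -0.002, 0], [0, 0, 0], 255]
    - [[0, -0.002, 0], [0, 0, 0], 255]
    - [[0, -0.002, 0], [0, 0, 0], 255]
    - [[0, -0.002, 0], [0, 0, 0], 255]
    - [[0, 0, 0], [0, 0, 0], 255]
    - [[0, 0, 0], [0, 0, 0], 255]

```text
time_s: 5.92
position: [505.9, -109.0, 177.7]
ee_rot: [0.994, -0.111, -0.0, -0.0]
ft_force: [-0.6, -3.5, 2.3]
finger_gap: 0.5
grasp_force: 1.5
```

```bash
python3 -c "
from q import *
pose()"
```

```text
t 5.9167 tray xy 0.8418482384407859 -120.65987257389722 z 177.6856120827399 yaw -0.22327512193289573 F tray y -3.5243634555782615 [-0.61 -3.48  2.26]
```

Call:
play_rows:
  steps:
    - [[0, 0.002, 0], [0, 0, 0], 255]
    - [[0, 0.003, 0], [0, 0, 0], 255]
    - [[0, 0.005, 0], [0, 0, 0], 255]
    - [[0, 0, -0.035], [0, 0, 0], 255]
    - [[-0.01, -0.025, -0.028], [0, 0, 0], 255]
    - [[-0.01, -0.025, -0.028], [0, 0, 0], 255]
    - [[-0.01, -0.025, -0.028], [0, 0, 0], 255]
    - [[-0.01, -0.025, -0.028], [0, 0, 0], 255]
    - [[-0.01, -0.025, -0.028], [0, 0, 0], 255]
    - [[0, 0, 0], [0, 0, 0], 255]

```text
time_s: 6.75
position: [484.1, 20.9, 358.2]
ee_rot: [0.994, -0.107, 0.004, -0.001]
ft_force: [0.6, 0.7, -1.0]
finger_gap: 0.2
grasp_force: 0.0
```

Call:
play_rows:
  steps:
    - [[0, 0, 0], [0, 0, 0], 255]
    - [[0, 0, 0], [0, 0, 0], 255]

```text
time_s: 6.92
position: [482.3, 13.2, 352.2]
ee_rot: [0.994, -0.112, -0.0, 0.0]
ft_force: [0.6, -0.7, -0.1]
finger_gap: 0.5
grasp_force: 0.0
```

```bash
python3 -c "
from q import *
pose();print(quick());pose()"
```

```text
t 6.9167 tray xy -49.39872632693905 -6.781026276388252 z 352.21775699623123 yaw -0.2239268519236264 F tray y -0.5692469769785407 [ 0.58 -0.72 -0.13]
line floor y 127.02568630569618 slope -0.0008695869264073323 lip ends [559.69 126.86] [473.46 127.15]
blue 12 caps y sorted rel [-91.46 -91.33 -91.08 -68.42 -68.42 -68.33 -45.57 -45.46 -45.31 -22.63
 -22.61 -22.57] center y rel -56.94812165861232 x 516.5484088264391
yellow 12 caps y sorted rel [ 42.95  42.98  43.05  65.86  65.86  65.88  88.48  88.66  88.8  111.62
 111.62 111.63] center y rel 77.30832061628804 x 516.8760052768998
127.0193201766162
t 6.9667 tray xy -49.47022799792425 -7.387519601040922 z 351.60692514034935 yaw -0.225124812054049 F tray y -0.12679733527360776 [-0.58  0.    0.89]
```

Call:
play_rows:
  steps:
    - [[0.0125, 0.032, 0.02], [0, 0, 0], 255]
    - [[0.0125, 0.032, 0.02], [0, 0, 0], 255]
    - [[0.0125, 0.032, 0.02], [0, 0, 0], 255]
    - [[0.0125, 0.032, 0.02], [0, 0, 0], 255]
    - [[0, 0, 0.032], [0, 0, 0], 255]
    - [[0, 0, 0.032], [0, 0, 0], 255]
    - [[0, 0, 0.03], [0, 0, 0], 255]
    - [[0, 0, 0], [0, 0, 0], 255]
    - [[0, 0, 0], [0, 0, 0], 255]
    - [[0, 0, 0], [0, 0, 0], 255]

```text
time_s: 7.8
position: [503.3, -122.3, 179.2]
ee_rot: [0.994, -0.112, -0.0, -0.0]
ft_force: [-0.3, 0.1, 1.1]
finger_gap: 0.6
grasp_force: 0.0
```

```bash
python3 -c "
from q import *
pose()"
```

```text
t 7.8 tray xy 1.2607245879977818 -134.19441448454648 z 179.20897618490366 yaw -0.22426113084882063 F tray y -0.013896540793835434 [-0.3   0.06  1.13]
```

Call:
play_rows:
  steps:
    - [[0, -0.004, 0], [0, 0, 0], 255]
    - [[0, -0.002, 0], [0, 0, 0], 255]
    - [[0, -0.002, 0], [0, 0, 0], 255]
    - [[0, -0.002, 0], [0, 0, 0], 255]
    - [[0, -0.002, 0], [0, 0, 0], 255]
    - [[0, -0.002, 0], [0, 0, 0], 255]
    - [[0, -0.002, 0], [0, 0, 0], 255]
    - [[0, -0.002, 0], [0, 0, 0], 255]
    - [[0, -0.001, 0], [0, 0, 0], 255]
    - [[0, 0, 0], [0, 0, 0], 255]

```text
time_s: 8.63
position: [507.4, -103.4, 178.8]
ee_rot: [0.994, -0.112, 0.0, 0.0]
ft_force: [-0.3, -3.5, 2.0]
finger_gap: 0.9
grasp_force: 1.6
```

Call:
play_rows:
  steps:
    - [[0, 0, 0], [0, 0, 0], 255]

```text
time_s: 8.72
position: [507.3, -103.6, 178.7]
ee_rot: [0.994, -0.112, 0.0, 0.0]
ft_force: [-0.6, -4.2, 3.7]
finger_gap: 0.7
grasp_force: 1.6
```

```bash
python3 -c "
from q import *
pose()"
```

```text
t 8.7167 tray xy 0.9377894622144645 -115.090180262945 z 178.7440563629009 yaw -0.22379324661555214 F tray y -4.2206842616780476 [-0.63 -4.18  3.69]
```

Call:
play_rows:
  steps:
    - [[0, -0.0008, 0], [0, 0, 0], 255]
    - [[0, 0, 0], [0, 0, 0], 255]
    - [[0, 0, 0], [0, 0, 0], 255]
    - [[0, 0.002, 0], [0, 0, 0], 255]
    - [[0, 0.003, 0], [0, 0, 0], 255]
    - [[0, 0.005, 0], [0, 0, 0], 255]
    - [[0, 0, -0.035], [0, 0, 0], 255]
    - [[-0.01, -0.024, -0.028], [0, 0, 0], 255]
    - [[-0.01, -0.024, -0.028], [0, 0, 0], 255]
    - [[-0.01, -0.024, -0.028], [0, 0, 0], 255]

```text
time_s: 9.55
position: [491.2, -34.7, 298.5]
ee_rot: [0.994, -0.112, -0.001, -0.001]
ft_force: [0.7, 0.0, 1.0]
finger_gap: 0.4
grasp_force: 0.0
```

Call:
play_rows:
  steps:
    - [[-0.01, -0.024, -0.028], [0, 0, 0], 255]
    - [[-0.01, -0.024, -0.028], [0, 0, 0], 255]
    - [[0, 0, 0], [0, 0, 0], 255]
    - [[0, 0, 0], [0, 0, 0], 255]
    - [[0, 0, 0], [0, 0, 0], 255]
    - [[0, 0, 0], [0, 0, 0], 255]

```text
time_s: 10.05
position: [482.5, 14.3, 352.4]
ee_rot: [0.994, -0.112, -0.001, 0.0]
ft_force: [0.7, -0.1, -0.9]
finger_gap: -0.1
grasp_force: 0.0
```

```bash
python3 -c "
from q import *
pose();quick();pose()"
```

```text
t 10.05 tray xy -49.531598684052575 -5.6252931459367534 z 352.39808991901157 yaw -0.22540041890646692 F tray y 0.05181989818733576 [ 0.7  -0.11 -0.9 ]
line floor y 127.36680843219632 slope -0.001991852685542872 lip ends [559.9  127.01] [473.6  127.33]
blue 12 caps y sorted rel [-85.9  -85.85 -85.56 -62.94 -62.9  -62.84 -40.1  -39.97 -39.94 -17.13
 -17.11 -16.91] center y rel -51.40922590423952 x 516.2379346580907
yellow 12 caps y sorted rel [ 42.64  42.74  42.88  65.65  65.67  65.69  88.31  88.46  88.59 111.29
 111.37 111.44] center y rel 77.05790778956666 x 516.8746314146979
t 10.1 tray xy -49.51413237860263 -5.707892166603327 z 352.29151891395117 yaw -0.22571393228705447 F tray y -0.8105907039624934 [-0.51 -0.71 -0.63]
```

Call:
play_rows:
  steps:
    - [[0.0125, -0.039, 0], [0, 0, 0], 255]
    - [[0.0125, -0.039, 0], [0, 0, 0], 255]
    - [[0.0125, -0.039, 0], [0, 0, 0], 255]
    - [[0.0125, -0.039, 0], [0, 0, 0], 255]
    - [[0, -0.008, 0.035], [0, 0, 0], 255]
    - [[0, 0, 0.035], [0, 0, 0], 255]
    - [[0, 0, 0.035], [0, 0, 0], 255]
    - [[0, 0, 0.035], [0, 0, 0], 255]
    - [[0, 0, 0.0335], [0, 0, 0], 255]
    - [[0, 0, 0], [0, 0, 0], 255]

```text
time_s: 10.93
position: [563.6, 161.3, 171.9]
ee_rot: [0.994, -0.112, -0.007, 0.003]
ft_force: [-1.3, -1.6, -1.3]
finger_gap: 0.2
grasp_force: 0.0
```

Call:
play_rows:
  steps:
    - [[0, 0, 0], [0, 0, 0], 255]
    - [[0, 0, 0], [0, 0, 0], 255]
    - [[0, 0, 0], [0, 0, 0], 255]

```text
time_s: 11.18
position: [569.7, 164.9, 182.5]
ee_rot: [0.994, -0.112, 0.002, -0.001]
ft_force: [0.2, 0.1, 0.6]
finger_gap: 0.2
grasp_force: 0.0
```

```bash
python3 -c "
from q import *
pose()"
```

```text
t 11.1833 tray xy 2.016921588905369 160.6053896720145 z 182.49700216536087 yaw -0.22426607028873322 F tray y 0.10651874022521365 [0.23 0.06 0.58]
```

Call:
play_rows:
  steps:
    - [[0, 0.004, 0.002], [0, 0, 0], 255]
    - [[0, 0.004, 0.001], [0, 0, 0], 255]
    - [[0, 0.003, 0], [0, 0, 0], 255]
    - [[0, 0.002, 0], [0, 0, 0], 255]
    - [[0, 0.002, 0], [0, 0, 0], 255]
    - [[0, 0.002, 0], [0, 0, 0], 255]
    - [[0, 0.002, 0], [0, 0, 0], 255]
    - [[0, 0.002, 0], [0, 0, 0], 255]
    - [[0, 0.002, 0], [0, 0, 0], 255]
    - [[0, 0.002, 0], [0, 0, 0], 255]

```text
time_s: 12.02
position: [562.9, 140.7, 177.6]
ee_rot: [0.994, -0.111, 0.0, -0.0]
ft_force: [-0.4, 2.9, 2.4]
finger_gap: 0.3
grasp_force: 1.6
```

```bash
python3 -c "
from q import *
pose()"
```

```text
t 12.0167 tray xy 0.7688025861208168 135.4287986341438 z 177.6424668442633 yaw -0.2231120486871697 F tray y 2.7094259294296106 [-0.44  2.88  2.35]
```

To go: 135.4 → 117.4.

Call:
play_rows:
  steps:
    - [[0, 0.002, 0], [0, 0, 0], 255]
    - [[0, 0.002, 0], [0, 0, 0], 255]
    - [[0, 0.002, 0], [0, 0, 0], 255]
    - [[0, 0.002, 0], [0, 0, 0], 255]
    - [[0, 0.002, 0], [0, 0, 0], 255]
    - [[0, 0.002, 0], [0, 0, 0], 255]
    - [[0, 0.002, 0], [0, 0, 0], 255]
    - [[0, 0.002, 0], [0, 0, 0], 255]
    - [[0, 0.0015, 0], [0, 0, 0], 255]
    - [[0, 0, 0], [0, 0, 0], 255]

```text
time_s: 12.85
position: [558.7, 122.4, 177.1]
ee_rot: [0.994, -0.112, -0.0, 0.0]
ft_force: [0.5, 2.8, 2.7]
finger_gap: 0.3
grasp_force: 1.4
```

```bash
python3 -c "
from q import *
pose()"
```

```text
t 12.85 tray xy 0.7099336405389423 116.66435412401005 z 177.10022075940824 yaw -0.2243463103151884 F tray y 2.795988537389759 [0.51 2.75 2.69]
```

Call:
play_rows:
  steps:
    - [[0, -0.002, 0], [0, 0, 0], 255]
    - [[0, -0.003, 0], [0, 0, 0], 255]
    - [[0, -0.005, 0], [0, 0, 0], 255]
    - [[0, 0, -0.035], [0, 0, 0], 255]
    - [[-0.01, 0.026, -0.028], [0, 0, 0], 255]
    - [[-0.01, 0.026, -0.028], [0, 0, 0], 255]
    - [[-0.01, 0.026, -0.028], [0, 0, 0], 255]
    - [[-0.01, 0.026, -0.028], [0, 0, 0], 255]
    - [[-0.01, 0.026, -0.028], [0, 0, 0], 255]
    - [[0, 0, 0], [0, 0, 0], 255]

```text
time_s: 13.68
position: [483.4, 12.4, 356.5]
ee_rot: [0.993, -0.115, 0.003, 0.002]
ft_force: [0.6, -0.5, -0.3]
finger_gap: 0.0
grasp_force: 0.0
```

Call:
play_rows:
  steps:
    - [[0, 0, 0], [0, 0, 0], 255]
    - [[0, 0, 0], [0, 0, 0], 255]
    - [[0, 0, 0], [0, 0, 0], 255]
    - [[0, 0, 0], [0, 0, 0], 255]

```text
time_s: 14.02
position: [483.1, 18.4, 351.0]
ee_rot: [0.994, -0.11, -0.001, -0.001]
ft_force: [-0.0, 0.5, -0.4]
finger_gap: 0.4
grasp_force: 0.0
```

```bash
python3 -c "
from q import *
pose();quick()"
```

```text
t 14.0167 tray xy -49.82120673440055 -1.5547105077139065 z 350.9991263534735 yaw -0.22130232169478325 F tray y 0.48409836715684684 [-0.01  0.5  -0.42]
line floor y 127.28570207689575 slope -0.00044211903833383913 lip ends [560.63 127.16] [473.68 126.96]
blue 12 caps y sorted rel [-85.76 -85.72 -85.38 -62.82 -62.77 -62.76 -40.04 -39.71 -39.68 -16.97
 -16.92 -16.86] center y rel -51.26871216729401 x 516.2710974718703
yellow 12 caps y sorted rel [17.7  17.73 17.77 40.51 40.59 40.69 63.38 63.42 63.52 86.31 86.36 86.39] center y rel 52.042870317194485 x 516.4076555760979
```

Call:
play_rows:
  steps:
    - [[0.0125, -0.034, 0.015], [0, 0, 0], 255]
    - [[0.0125, -0.034, 0.015], [0, 0, 0], 255]
    - [[0.0125, -0.034, 0.015], [0, 0, 0], 255]
    - [[0.0125, -0.034, 0.015], [0, 0, 0], 255]
    - [[0, 0, 0.035], [0, 0, 0], 255]
    - [[0, 0, 0.035], [0, 0, 0], 255]
    - [[0, 0, 0.03], [0, 0, 0], 255]
    - [[0, 0, 0.013], [0, 0, 0], 255]
    - [[0, 0, 0], [0, 0, 0], 255]
    - [[0, 0, 0], [0, 0, 0], 255]

```text
time_s: 14.9
position: [562.2, 139.4, 179.0]
ee_rot: [0.994, -0.111, -0.001, -0.0]
ft_force: [0.8, 0.1, 0.3]
finger_gap: 0.6
grasp_force: 0.0
```

Call:
play_rows:
  steps:
    - [[0, 0, 0], [0, 0, 0], 255]
    - [[0, 0, 0], [0, 0, 0], 255]
    - [[0, 0, 0], [0, 0, 0], 255]

```text
time_s: 15.15
position: [563.5, 138.8, 181.2]
ee_rot: [0.994, -0.112, 0.002, -0.0]
ft_force: [-0.4, 0.1, -0.1]
finger_gap: 0.1
grasp_force: 0.0
```

```bash
python3 -c "
from q import *
pose()"
```

```text
t 15.15 tray xy 1.7913915773183113 133.77315534160383 z 181.22044955897272 yaw -0.22420526963313878 F tray y -0.025622882281689484 [-0.39  0.06 -0.12]
```

133.8 → 114.8: 19 mm.

Call:
play_rows:
  steps:
    - [[0, 0.004, 0.002], [0, 0, 0], 255]
    - [[0, 0.003, 0.001], [0, 0, 0], 255]
    - [[0, 0.002, 0], [0, 0, 0], 255]
    - [[0, 0.002, 0], [0, 0, 0], 255]
    - [[0, 0.002, 0], [0, 0, 0], 255]
    - [[0, 0.002, 0], [0, 0, 0], 255]
    - [[0, 0.002, 0], [0, 0, 0], 255]
    - [[0, 0.001, 0], [0, 0, 0], 255]
    - [[0, 0, 0], [0, 0, 0], 255]
    - [[0, 0, 0], [0, 0, 0], 255]

```text
time_s: 15.98
position: [558.4, 121.3, 176.3]
ee_rot: [0.994, -0.112, 0.0, -0.0]
ft_force: [1.1, 1.7, -0.7]
finger_gap: 0.6
grasp_force: 0.8
```

```bash
python3 -c "
from q import *
pose()"
```

```text
t 15.9833 tray xy 0.7005292447224143 115.56346159581469 z 176.29792425896352 yaw -0.22357935577929622 F tray y 1.9086178770375186 [ 1.13  1.7  -0.67]
```

Call:
play_rows:
  steps:
    - [[0, 0.001, 0], [0, 0, 0], 255]
    - [[0, 0, 0], [0, 0, 0], 255]
    - [[0, 0, 0], [0, 0, 0], 255]

```text
time_s: 16.23
position: [558.1, 120.2, 176.3]
ee_rot: [0.994, -0.112, 0.0, -0.0]
ft_force: [-0.1, 1.2, -0.3]
finger_gap: 0.2
grasp_force: 0.8
```

```bash
python3 -c "
from q import *
pose()"
```

```text
t 16.2333 tray xy 0.6577855606805443 114.43442668171035 z 176.2744024676917 yaw -0.2236440714584325 F tray y 1.1503831905857433 [-0.05  1.19 -0.25]
```

Call:
play_rows:
  steps:
    - [[0, -0.002, 0], [0, 0, 0], 255]
    - [[0, -0.003, 0], [0, 0, 0], 255]
    - [[0, -0.005, 0], [0, 0, 0], 255]
    - [[0, 0, -0.035], [0, 0, 0], 255]
    - [[-0.01, 0.025, -0.028], [0, 0, 0], 255]
    - [[-0.01, 0.025, -0.028], [0, 0, 0], 255]
    - [[-0.01, 0.025, -0.028], [0, 0, 0], 255]
    - [[-0.01, 0.025, -0.028], [0, 0, 0], 255]
    - [[-0.01, 0.025, -0.028], [0, 0, 0], 255]
    - [[0, 0, 0], [0, 0, 0], 255]

```text
time_s: 17.07
position: [484.2, 14.7, 355.8]
ee_rot: [0.993, -0.115, 0.003, 0.002]
ft_force: [1.0, -0.8, 0.5]
finger_gap: 0.3
grasp_force: 0.0
```

Call:
play_rows:
  steps:
    - [[0, 0, 0], [0, 0, 0], 255]
    - [[0, 0, 0], [0, 0, 0], 255]
    - [[0, 0, 0], [0, 0, 0], 255]
    - [[0, 0, 0], [0, 0, 0], 255]
    - [[0, 0, 0], [0, 0, 0], 255]

```text
time_s: 17.48
position: [483.7, 20.2, 350.2]
ee_rot: [0.994, -0.111, -0.001, -0.001]
ft_force: [-0.7, -0.0, 0.7]
finger_gap: 0.6
grasp_force: 0.0
```

```bash
python3 -c "
from q import *
pose();M=imaging.camera_model('wrist');a=imaging.read_camera('wrist');quick(a,M)
cv2.imwrite('pics/w5.png',a[:,:,::-1])
h=cv2.cvtColor(a,cv2.COLOR_RGB2HSV).astype(int);g=(h[...,0]>50)&(h[...,0]<75)&(h[...,1]>120)&(h[...,2]>40);g[262:]=0;g[:,:300]=0;g[:205]=0;g[:,420:]=0
v,u=np.nonzero(g);print('key px',u.min(),u.max(),v.min(),v.max(),len(v))
yaw=-.2246
for z in(110,116):
  P=onz('wrist',(u.min()+u.max())/2,(v.min()+v.max())/2,z,M)[:2]-[532,8.8];print(P[0]*np.cos(yaw)+P[1]*np.sin(yaw),-P[0]*np.sin(yaw)+P[1]*np.cos(yaw))
for r in spotter.landmark_of('wrist','start_key_top')[:1]:print(r)
"
```

```text
t 17.4833 tray xy -49.66558019053186 0.3305768574190555 z 350.19523386152105 yaw -0.22149524471492218 F tray y -0.18784309085017914 [-0.71 -0.03  0.67]Traceback (most recent call last):
  File "<string>", line 3, in <module>
    pose();M=imaging.camera_model('wrist');a=imaging.read_camera('wrist');quick(a,M)
                                                                          ~~~~~^^^^^
  File "q.py", line 15, in quick
    fl=(v>r0+9)&(v<r1-9); F=G(u[fl],v[fl],94); lp=G(u[~fl],v[~fl],104)
                            ~^^^^^^^^^^^^^^^^
  File "q.py", line 10, in <lambda>
    G=lambda u,v,z:T(np.array([onz("wrist",x,y,z,M) for x,y in zip(u,v)]))
                   ~^^^^^^^^^^^^^^^^^^^^^^^^^^^^^^^^^^^^^^^^^^^^^^^^^^^^^^
  File "q.py", line 9, in <lambda>
    T=lambda P:np.stack([P[:,0]*xh[0]+P[:,1]*xh[1],P[:,0]*yh[0]+P[:,1]*yh[1]],1)
                         ~^^^^^
IndexError: too many indices for array: array is 1-dimensional, but 2 were indexed
```

```bash
python3 - <<'E'
s=open("q.py").read()
s=s.replace("st[i,4]>15 and (st[i,3]>2*st[i,2] )]","st[i,4]>5 and abs(C[i,0]-276)<25]")
s=s.replace("    p=np.polyfit(F[:,0],F[:,1],1)\n","")
s=s.replace("fl=(v>r0+9)&(v<r1-9); F=G(u[fl],v[fl],94)","fl=(v>r0+9)&(v<r1-9)")
s=s.replace('"line floor y",F[:,1].mean(),"slope",p[0],','').replace("y0=(lp[:,1].mean()+F[:,1].mean())/2","y0=lp[:,1].mean();print('n lip',len(lp),'floor px',fl.sum(),'y0',y0)")
open("q.py","w").write(s)
E
python3 -c "
from q import *
pose();M=imaging.camera_model('wrist');a=imaging.read_camera('wrist')
cv2.imwrite('pics/w5.png',a[:,:,::-1]);quick(a,M)
h=cv2.cvtColor(a,cv2.COLOR_RGB2HSV).astype(int);g=(h[...,0]>50)&(h[...,0]<75)&(h[...,1]>120)&(h[...,2]>40);g[262:]=0;g[:,:300]=0;g[:205]=0;g[:,420:]=0
v,u=np.nonzero(g);print('key px',u.min(),u.max(),v.min(),v.max(),len(v))
yaw=-.2246
for z in(110,116):
  P=onz('wrist',(u.min()+u.max())/2,(v.min()+v.max())/2,z,M)[:2]-[532,8.8];print(P[0]*np.cos(yaw)+P[1]*np.sin(yaw),-P[0]*np.sin(yaw)+P[1]*np.cos(yaw))
for r in spotter.landmark_of('wrist','start_key_top')[:1]:print(r)
"
```

```text
t 17.5333 tray xy -49.588719047310875 0.22216875507015565 z 350.3400726017593 yaw -0.22173224589716115 F tray y -0.5374094998733403 [-0.03 -0.54 -0.53]
lip ends [560.71 127.1 ] [470.17 126.83]
n lip 35 floor px 0 y0 127.0281530830625
blue 11 caps y sorted rel [-85.53 -85.27 -62.73 -62.68 -62.55 -39.79 -39.7  -39.57 -16.85 -16.8
 -16.78] center y rel -47.327158433952036 x 516.2602053414626
yellow 12 caps y sorted rel [14.05 14.15 14.19 36.96 37.   37.1  59.78 59.9  59.95 82.71 82.78 82.85] center y rel 48.45558216367516 x 516.3484343074579
key px 334 358 221 244 458
-85.34619545301209 -65.26693837078955
-83.46592940285544 -64.08214938852637
{'at': [233.4, 346.4], 'score': 0.6}
```

View pics/w5.png

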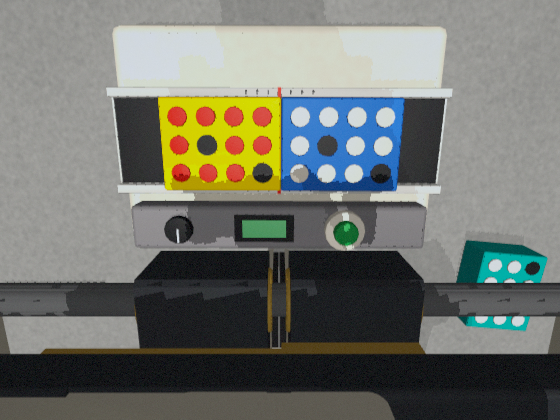

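The picture shows the yellow and blue blocks touching. The seam is at column 281 and the lip ticks of the red line are near column 279.5. Measured centres are −51.2 and +48.5, both within limits. The key is at (346,233), which is tray frame (−85,−65).

Call:
play_rows:
  steps:
    - [[-0.018, 0.0325, 0], [0, 0, 0.003], 255]
    - [[-0.0175, 0.0325, 0], [0, 0, 0], 255]
    - [[0, 0, 0.035], [0, 0, 0], 255]
    - [[0, 0, 0.035], [0, 0, 0], 255]
    - [[0, 0, 0.035], [0, 0, 0], 255]
    - [[0, 0, 0.02], [0, 0, 0], 255]
    - [[0, 0, 0.015], [0, 0, 0], 255]
    - [[0, 0, 0.01], [0, 0, 0], 255]
    - [[0, 0, 0], [0, 0, 0], 255]
    - [[0, 0, 0], [0, 0, 0], 255]

```text
time_s: 18.47
position: [434.9, -36.0, 201.2]
ee_rot: [0.994, -0.113, -0.0, -0.0]
ft_force: [0.2, 0.7, 0.5]
finger_gap: 0.4
grasp_force: 0.0
```

Call:
play_rows:
  steps:
    - [[0, 0, 0], [0, 0, 0], 255]
    - [[0, 0, 0], [0, 0, 0], 255]
    - [[0, 0, 0], [0, 0, 0], 255]

```text
time_s: 18.72
position: [435.5, -36.5, 202.2]
ee_rot: [0.994, -0.113, 0.001, 0.0]
ft_force: [-0.3, -0.4, 0.5]
finger_gap: 0.2
grasp_force: 0.0
```

```bash
python3 -c "
from q import *
pose()
a=imaging.read_camera('wrist')
cv2.imwrite('pics/k.png',a[:,:,::-1])"
```

```text
t 18.7167 tray xy -84.0245309498412 -65.67400215481248 z 202.1726467859485 yaw -0.22695831905842292 F tray y -0.5083460200318312 [-0.34 -0.44  0.5 ]
```

View pics/k.png

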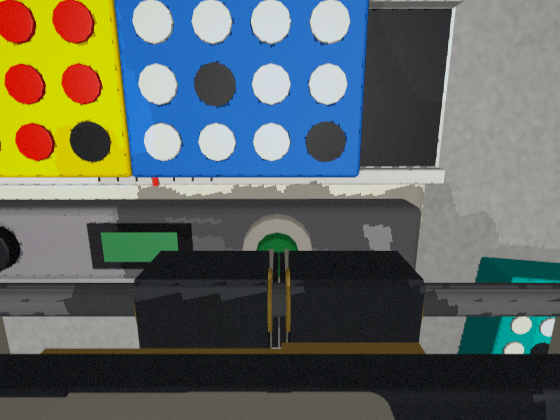

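The green key shows right under the fingertips at (278,243).

Call:
play_rows:
  steps:
    - [[0, 0, 0.006], [0, 0, 0], 255]
    - [[0, 0, 0.006], [0, 0, 0], 255]
    - [[0, 0, 0.004], [0, 0, 0], 255]
    - [[0, 0, 0.002], [0, 0, 0], 255]
    - [[0, 0, 0.002], [0, 0, 0], 255]
    - [[0, 0, 0.002], [0, 0, 0], 255]
    - [[0, 0, 0.002], [0, 0, 0], 255]
    - [[0, 0, 0.001], [0, 0, 0], 255]
    - [[0, 0, 0], [0, 0, 0], 255]
    - [[0, 0, 0], [0, 0, 0], 255]

```text
time_s: 19.6
position: [434.4, -36.3, 176.2]
ee_rot: [0.994, -0.113, -0.0, 0.0]
ft_force: [-2.6, 0.1, 4.5]
finger_gap: 0.3
grasp_force: 2.3
```

Call:
play_rows:
  steps:
    - [[0, 0, 0.001], [0, 0, 0], 255]
    - [[0, 0, 0], [0, 0, 0], 255]
    - [[0, 0, 0], [0, 0, 0], 255]

```text
time_s: 19.85
position: [434.6, -36.3, 175.7]
ee_rot: [0.994, -0.113, -0.0, 0.0]
ft_force: [-5.6, 0.6, 10.5]
finger_gap: 0.1
grasp_force: 5.2
```

Force rose past 5 N, so the key is at its bottom stop. Releasing and rising to look.

Call:
play_rows:
  steps:
    - [[0, 0, -0.003], [0, 0, 0], 255]
    - [[0, 0, -0.005], [0, 0, 0], 255]
    - [[0, 0, -0.02], [0, 0, 0], 255]
    - [[0, 0, -0.035], [0, 0, 0], 255]
    - [[0, 0, -0.035], [0, 0, 0], 255]
    - [[0.0175, -0.0325, -0.02], [0, 0, 0], 255]
    - [[0.0175, -0.0325, -0.02], [0, 0, 0], 255]
    - [[0, 0, -0.035], [0, 0, 0], 255]
    - [[0, 0, 0], [0, 0, 0], 255]
    - [[0, 0, 0], [0, 0, 0], 255]

```text
time_s: 20.68
position: [484.8, 19.4, 349.9]
ee_rot: [0.994, -0.113, 0.003, -0.0]
ft_force: [-0.1, 0.5, -0.2]
finger_gap: 0.5
grasp_force: 0.0
```

Call:
play_rows:
  steps:
    - [[0, 0, 0], [0, 0, 0], 255]
    - [[0, 0, 0], [0, 0, 0], 255]
    - [[0, 0, 0], [0, 0, 0], 255]
    - [[0, 0, 0], [0, 0, 0], 255]

```text
time_s: 21.02
position: [482.5, 18.1, 347.1]
ee_rot: [0.994, -0.114, -0.001, 0.0]
ft_force: [0.8, -0.2, 0.7]
finger_gap: 0.3
grasp_force: 0.0
```

```bash
python3 -c "
from q import *
pose();quick()"
```

```text
t 21.0167 tray xy -50.322900495891176 -1.9565546425321898 z 347.1167215415901 yaw -0.22753492093593589 F tray y 0.01710788827184953 [ 0.76 -0.16  0.66]
lip ends [560.12 126.86] [470.36 126.97]
n lip 33 floor px 0 y0 126.88508204990717
blue 12 caps y sorted rel [-85.41 -85.33 -85.18 -62.56 -62.47 -62.45 -39.64 -39.56 -39.56 -16.73
 -16.68 -16.67] center y rel -51.00005285682926 x 516.2559927903378
yellow 12 caps y sorted rel [14.15 14.26 14.34 37.15 37.23 37.24 59.88 60.02 60.08 82.9  82.9  82.96] center y rel 48.5851127726572 x 516.3844990374317
```

Blocks unmoved and in tolerance; handing in.

```bash
python3 -c "
from workcell import sign_off
print(sign_off())"
```

```text
the job is handed in; nothing more can be done
None
```

The job is handed in (no verdict was shown): the blocks touch with their joint about 1.3 mm from the red line (limit 2.5 mm), and the start key was pressed to its stop and let go at about 20 s of the 64 s allowed.

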